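# Set the stitch dial to the red line and store it

## Task

On the grey sewing console, push the dial's finger tab round with a fingertip (do not pinch it) until the dial's white index mark lines up with the red line on the scale ring, and leave it there at rest. Then press the green button right down with a fingertip to store the setting, let it spring back and move clear. Do not press the button before the marks line up, and leave the things lying about undisturbed.

Things in the scene. Friction and masses are not known exactly. Their poses are not given: they have to be found in the camera images.
- console: Grey stitch-setting console of the sewing station, a flat box 200 (x) x 300 (y) x 45 mm tall, fixed to the table. Origin: centre of its underside; its x points away from the robot, y to the robot's left (yaw up to 0.35 rad). The dial stands on its left half, the green button on its right half (at x 0, y -95 mm).
- dial_axis (a point): Point on the dial's vertical axis, at the upper face of its blue disc (56 mm above the table). The disc is 120 mm in diameter and 10 mm thick. A black boss of 24 mm diameter stands 3 mm proud at the centre.
- dial (a joint): Angle of the dial, rad, growing clockwise as seen from above. At 0 its index points along the console's +x. Stops at -2.4 and 2.6. It turns against a steady friction of about 0.12 N m (some 3 N at the tab) and stays where it is left. It always starts anticlockwise of the red line, by 0.6 to 3.2 rad.
- index (a point): Outer end of the dial's white index mark, at the disc's rim, 61 mm from the axis, 56 mm above the table; it turns with the dial. The white line also runs along the top of the tab.
- red_line (a point): Inner end of the single red line on the flat black scale ring around the disc (other lines are white); 61 mm from the axis, given at the same height as the index. The red line runs outward from here for 24 mm. The ring is flat on the console and does not turn when touched.
- tab_face_a (a point): Centre of the orange side face (38 mm radial x 20 mm tall) of the dial's finger tab that is pushed to turn it clockwise from above. The whole tab is an upright radial plate on the disc, 16 to 54 mm from the axis, on the same radius as the index, 18 mm thick; orange sides 20 mm above the disc, black core (6 mm thick) 23 mm. The rest of the disc is bare.
- tab_face_b (a point): Centre of the tab's other side face, pushed to turn the dial anticlockwise; same size. Both sides pressed at once counts as pinching the tab.
- store (a joint): Travel of the green store button, m: 0 released, 0.006 fully down; springs back; fully down takes 5 N. Counts as pressed from 0.004.
- store_top (a point): Centre of the green button's top face, 32 mm in diameter, horizontal, pressed straight down.
- cone: Bystander, to be left alone: green thread cone standing on its wide end, 64 mm diameter at the foot, 78 mm tall, beside the console; origin at the centre of its underside.
- reel: Bystander, to be left alone: small yellow thread reel standing on the console's far right corner, 28 mm diameter, 28 mm tall; origin at the centre of its underside.
- spray: Bystander, to be left alone: white spray bottle with a blue label, 52 mm diameter, 170 mm tall, standing on the table; origin at the centre of its underside.
- scissors: Bystander, to be left alone: scissors with black handles lying on the table, about 170 mm long; origin near the pivot.
- tin: Bystander, to be left alone: red and yellow pin tin, 64 mm diameter, 45 mm tall, standing beyond the console; origin at the centre of its underside.
- comb: Bystander, to be left alone: black comb lying on the table between robot and console, 160 x 36 mm, 7 mm thick; origin at the centre of its underside.

How it is judged:
By the outcome, as a careful person would: the job done as asked, in the order asked, and still so for the second after the job is handed in, with the robot touching nothing.
It also fails if it takes over 54 s, if anything falls off the work surface, if the arm or the gripper's body presses on something with over 40 N, if the wrist force passes 120 N, or if a joint passes its speed limit or range.

## Robot

A 7-joint arm with a two-finger parallel gripper is mounted at the origin on the work surface. World frame = base frame: x ahead of the robot, y to its left, z up, the work surface at z = 0. Lengths are in m, angles in rad, forces in N, time in s.
With the tool pointing down it reaches from about 0.4 to 0.85 m from the base axis. Payload 10.4 kg.
Tool frame: the origin (TCP) lies midway between the tips of the shut fingers; the grasp point (between the pads) lies 19 mm behind it; z points along the fingers, x is the direction in which the jaws open and shut, and the axes are right-handed (so a half turn about z gives the same grasp; the last joint's range is limited). The gripper opens to 85 mm and grips with 20 to 120 N. Pads are 22 mm wide; open, the fingers measure 114 mm over their backs; the gripper's body (76 mm by 85 mm) begins 54 mm behind the grasp point. The pads swing forward as they close: fully open they stand 13 mm farther back than shut.
Start: joints at [1.232, 0.332, -0.065, 1.46, 0.022, 1.35, -0.088], TCP at [0.194, -0.594, 0.231] pointing down, gripper open.
Joint ranges: [-2.6, 2.6], [-0.5, 2.12], [-1.47, 1.34], [0.16, 2.42], [-1.27, 4.41], [0.06, 2.06], [-2.6, 2.6]. Speed limits (rad/s): [2.22, 2.22, 2.79, 2.79, 3.14, 3.14, 3.14].

## Interface

Orientations are given as a unit quaternion [x, y, z, w].
In Python, from workcell import manip, cams gives the robot as it stands.
- The arm moves only by the tool move_arm, never from a script. Its argument "moves" is a list of rows, each a list of 7 numbers: the turn, a rotation vector about the tool's x, y, z in degrees, then the shift along the tool's x, y, z in m, then the finger opening in m, from 0 to 0.0854. A call has 1 to 10 rows; each row is the pose to reach, as a shift and turn from the pose commanded when the call began, along the tool's axes at that moment; what a row does not reach only later rows make up. A row lasts 1/10 s, in which the tool goes at most 50 mm and 8.59 degrees, less where a joint would pass 70% of its speed; a pose out of reach is approached as far as the arm can. A call with a gripper value outside its range is refused whole. The fingers move at their own pace and stop on an object; "grip_force" is the grip in N (left out, the last holds). Time passes only in rows, so rows that repeat a pose let the fingers close. It gives the time, the measured TCP pose, the force and the opening at its end, in the units of the state.
- manip.get_obs(): the state, without advancing time (a new reading comes with each control period).
- cams.camera(name): name is "scene" or "top"; returns the picture (384x512x3 uint8, red, green, blue); there is no depth.
- cams.camera_params(name): a dict with "fx", "fy", "cx", "cy" (pixels), "xyz" and "rotation" of the camera in the world. Camera axes: x right, y up, looking along -z (the intrinsics and any distortion apply to the point x, -y, -z); pixel columns grow to the right and rows downward; lengths in m; the calibration is good to about 2 mm. A picture is of the moment at which its call begins. camera_params takes no time and is no camera call.
- manip.hand_in(): hands the job in, once; it reports no verdict.
The state is a dict: "clock": time; "joint_pos": joint angles; "joint_velocities": joint speeds; "tau": joint torques, N m; "position": TCP position; "ee_rot": TCP orientation; "ft_force": force on the tool from outside, world axes, zero at the start; "torque": the same for the moment, N m; "grip_width": opening from 0.0 (shut) to 1.0 (fully open).
Only numpy, scipy, OpenCV 4.12 (cv2) and the standard library are available. Lean on these libraries where they do the work, as an engineer would, in place of code of your own. Each camera call takes 0.05 s, during which the arm holds its last target. There are 200 camera calls.

## Working session

There is one attempt and no reset: what is moved stays moved. The work goes in short steps, Python scripts to look and compute and a tool call to move; the robot and the scene stay as the last step left them, time stands still between calls to the robot, and variables do not carry over. Pictures are saved under pics/ and viewed, about 8 in all and at most 12, crops included, and the job is handed in when it is done.

Besides the shell and the picture viewer there is one more tool, called after "Emit:" by a JSON object that holds its "method" and its "body". move_arm: Moves the arm, as the interface text tells. Its arguments: {"type":"object","properties":{"moves":{"type":"array","items":{"type":"array","items":{"type":"number"}}},"grip_force":{"type":"number"}},"required":["moves"]}

```bash
mkdir -p pics; ls
python3 - <<'E'
from workcell import manip,cams
import cv2,numpy as np
print(manip.get_obs())
for n in("scene","top"):
    im=cams.camera(n); cv2.imwrite(f"pics/{n}0.png",im[:,:,::-1]); print(n,cams.camera_params(n))
E
```

```text
pics
{'clock': 0.0, 'joint_pos': array([ 1.23237758,  0.33287814, -0.06467139,  1.46093988,  0.02158609,
        1.34992799, -0.08850127]), 'joint_velocities': array([-0.00062668,  0.00038859, -0.00018622,  0.00026577, -0.00028404,
        0.00091441,  0.00243304]), 'tau': array([ 5.16677865e-04, -6.25446582e+01,  4.91512008e-02, -3.91594291e+01,
        1.61214540e-02,  1.00448666e-02,  7.21858123e-05]), 'position': array([ 0.19398435, -0.59372898,  0.23051264]), 'ee_rot': array([ 8.09501154e-01, -5.87117833e-01, -6.08764613e-04, -4.01621982e-04]), 'ft_force': array([ 0.41544234, -0.31299369,  0.42223382]), 'torque': array([ 0.0264005 , -0.02203285, -0.0189048 ]), 'grip_width': 1.0020422476320214}
scene {'fx': 482.87712038828096, 'fy': 482.87712038828096, 'cx': 260.64754263447054, 'cy': 195.0980065013915, 'xyz': array([ 1.08017021, -0.3967716 ,  1.08163793]), 'rotation': array([0.25473692, 0.11303131, 0.40861554, 0.86911816])}
top {'fx': 359.196692171716, 'fy': 359.196692171716, 'cx': 254.70682085808542, 'cy': 192.08448194054975, 'xyz': array([0.5105837 , 0.01693618, 0.77056024]), 'rotation': array([ 0.05671978, -0.04840806, -0.70409804,  0.70617666])}
```

View pics/scene0.png

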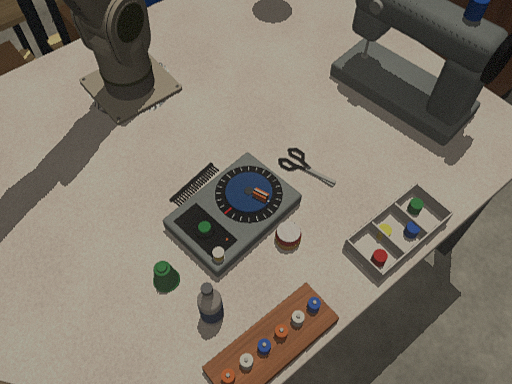

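View pics/top0.png

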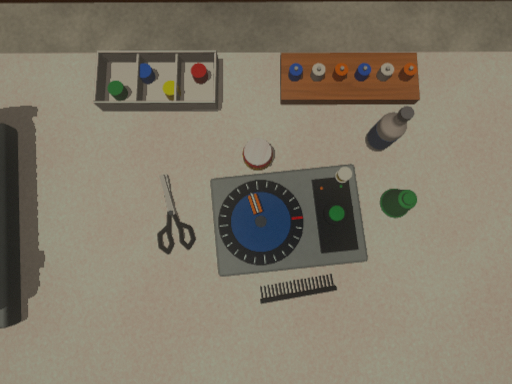

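The top view (robot below, +x up) shows the console with its disc centre near (261,221). The tab and index point up-left at about (254,203), the red line is at (297,218), and the green button at (337,213). The reel is at (344,175) and the comb at (298,289). The dial needs roughly 100° clockwise.

```bash
cat > h.py <<'E'
import numpy as np,cv2
from scipy.spatial.transform import Rotation as R
from workcell import manip,cams
def ray(n,px):
    p=cams.camera_params(n); d=np.array([(px[0]-p["cx"])/p["fx"],-(px[1]-p["cy"])/p["fy"],-1.])
    return np.array(p["xyz"]),R.from_quat(p["rotation"]).apply(d)
def plane(n,px,z):
    o,d=ray(n,px); return o+d*(z-o[2])/d[2]
def proj(n,P):
    p=cams.camera_params(n); q=R.from_quat(p["rotation"]).inv().apply(np.asarray(P)-p["xyz"])
    return np.array([p["cx"]-p["fx"]*q[0]/q[2],p["cy"]+p["fy"]*q[1]/q[2]])
def tri(a,b):
    (o1,d1),(o2,d2)=ray("scene",a),ray("top",b)
    s=np.linalg.lstsq(np.c_[d1,-d2],o2-o1,rcond=None)[0]; A,B=o1+d1*s[0],o2+d2*s[1]
    return (A+B)/2,np.linalg.norm(A-B)
def blobs(im,lo,hi,box,amin=4):
    hsv=cv2.cvtColor(im,cv2.COLOR_RGB2HSV); m=cv2.inRange(hsv,np.array(lo),np.array(hi)); k=np.zeros_like(m); x0,y0,x1,y1=box; k[y0:y1,x0:x1]=255
    n,l,st,c=cv2.connectedComponentsWithStats(m&k); return [(c[i].round(1),st[i,4],l==i) for i in range(1,n) if st[i,4]>=amin]
E
python3 - <<'E'
from h import *
S={n:cv2.imread(f"pics/{n}0.png")[:,:,::-1].copy() for n in("scene","top")}
B={"top":(205,160,370,280),"scene":(160,150,305,280)}
for n in S:
    for nm,lo,hi in(("green",(45,100,50),(85,255,255)),("blue",(100,90,40),(130,255,255)),("red",(0,170,80),(6,255,255)),("red2",(172,150,80),(180,255,255)),("orange",(7,120,100),(20,255,255))):
        for c,a,m in blobs(S[n],lo,hi,B[n]):
            print(n,nm,c,a)
            if nm=="blue" and a>300:
                pts=cv2.findContours(m.astype(np.uint8),0,2)[0][0]; h=cv2.convexHull(pts)
                P=np.array([plane(n,q[0],.056)[:2] for q in h],np.float32); print("  circle",cv2.fitEllipse(P), cv2.minEnclosingCircle(P))
a=[ [c for c,ar,m in blobs(S[n],(45,100,50),(85,255,255),B[n],20)] for n in("scene","top")]
print(tri(a[0][0],a[1][0]))
t=S["top"][170:280,205:370]; s=S["scene"][150:280,160:305]
cv2.imwrite("pics/c0.png",np.vstack([cv2.resize(t,(800,533)[::1],interpolation=2)])[:,:,::-1])
# ring black -> console corners via top
E
```

```text
scene green [204.  226.4] 123
scene green [164.  267.4] 107
scene green [177.4 274.4] 12
scene blue [246.3 191.1] 1238
  circle ((0.5596336722373962, 0.012319750152528286), (0.1183793917298317, 0.12076333165168762), 62.314308166503906) ((0.5595866441726685, 0.012762822210788727), 0.060595057904720306)
scene red [227.4 210.2] 18
scene orange [261.9 190.7] 16
scene orange [259.  194.5] 32
scene orange [226.4 238.8] 5
top green [340.5 186. ] 6
top green [336.3 212.8] 207
top blue [261.  223.1] 2517
  circle ((0.5593811869621277, 0.013808965682983398), (0.11894039809703827, 0.11933591961860657), 154.13607788085938) ((0.5594476461410522, 0.013850423507392406), 0.05987308546900749)
top red [296.9 217.5] 28
top orange [246.4 163.3] 7
top orange [321.  187.7] 7
top orange [257.5 202.8] 52
top orange [251.5 204.5] 54
(array([ 0.57521496, -0.13568099,  0.06417906]), np.float64(0.0013218124528562155))
```

View pics/c0.png

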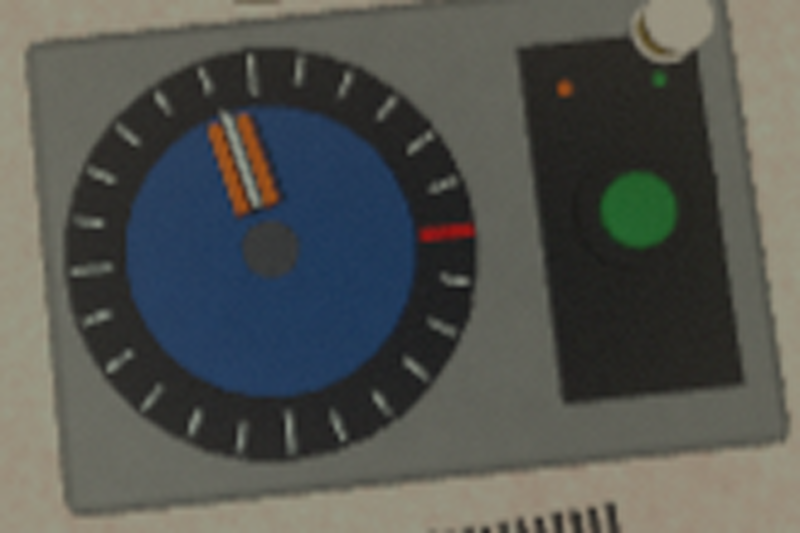

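```bash
cat >> h.py <<'E'
AX=np.array([.5595,.0132])
def tohand(x,y,z,psi):
    """turn (deg about tool axes) and shift (tool axes) from measured pose to world pose, tool down, tool x at psi deg"""
    o=manip.get_obs(); Rc=R.from_quat(o["ee_rot"]); c,s=np.cos(np.radians(psi)),np.sin(np.radians(psi))
    Rt=R.from_matrix(np.c_[[c,s,0],[s,-c,0],[0,0,-1]])
    return (Rc.inv()*Rt).as_rotvec(degrees=True).round(2),Rc.inv().apply(np.array([x,y,z])-o["position"]).round(4)
def tabpos(phi,r,t):
    a=np.radians(phi); return AX+r*np.array([np.cos(a),np.sin(a)])+t*np.array([-np.sin(a),np.cos(a)])
def ang(P): return np.degrees(np.arctan2(*(P[:2]-AX)[::-1]))
E
python3 - <<'E'
from h import *
for n,a,b,r in(("top",(257.5,202.8),(251.5,204.5),(296.9,217.5)),("scene",(261.9,190.7),(259,194.5),(227.4,210.2))):
    P=plane(n,(np.array(a)+b)/2,.076);Q=plane(n,r,.047)
    print(n,"tab",P,ang(P),np.linalg.norm(P[:2]-AX),"red",Q,ang(Q),np.linalg.norm(Q[:2]-AX))
im=cv2.imread("pics/top0.png")[:,:,::-1]
g=im.min(2).astype(int); m=np.zeros_like(g)
ys,xs=np.mgrid[190:215,245:268]
W=[plane("top",(x,y),.079) for x,y,v in zip(xs.ravel(),ys.ravel(),g[190:215,245:268].ravel()) if v>110]
print("white",len(W),[round(ang(w),1) for w in W],np.mean([ang(w) for w in W]))
print("spray",plane("scene",(211,312),0),plane("top",(378,143),0),"reel",plane("top",(344,175),.073),"butt",[plane("top",(336.3,212.8),z)[:2] for z in(.055,.06)],[plane("scene",(204,226.4),z)[:2] for z in(.055,.06)])
p=tabpos(15,.036,.035);print(p,tohand(*p,.2,15))
E
```

```text
top tab [0.59194561 0.02563862 0.076     ] 20.975239941075053 0.034748191434454435 red [ 0.56749737 -0.05946152  0.047     ] -83.71911509094795 0.07310030415977206
scene tab [0.59247176 0.02473802 0.076     ] 19.28679981837464 0.03493226574260666 red [ 0.56616548 -0.05984147  0.047     ] -84.78585044070192 0.0733449681457087
white 25 [np.float64(20.7), np.float64(18.8), np.float64(21.5), np.float64(19.5), np.float64(20.2), np.float64(21.0), np.float64(18.8), np.float64(19.6), np.float64(20.4), np.float64(21.4), np.float64(18.9), np.float64(19.8), np.float64(20.8), np.float64(21.8), np.float64(18.9), np.float64(20.0), np.float64(21.2), np.float64(22.5), np.float64(19.0), np.float64(20.3), np.float64(21.8), np.float64(23.6), np.float64(19.1), np.float64(20.8), np.float64(22.9)] 20.532748227800983
spray [ 0.73364654 -0.23970889  0.        ] [ 0.73614091 -0.2453142   0.        ] reel [ 0.64959117 -0.15062718  0.073     ] butt [array([ 0.57646395, -0.13712888]), array([ 0.57600361, -0.13605235])] [array([ 0.57020881, -0.1338242 ]), array([ 0.57269246, -0.13510483])]
[0.58521466 0.05632489] (array([-5.00e-02,  6.00e-02, -8.69e+01]), array([-0.4964, -0.5738,  0.0312]))
```

Run:
```python
from h import *
p=tabpos(20.4,.036,.035);print(p,tohand(*p,.2,20.4))
```

```text
[0.58104213 0.05855346] (array([-6.00e-02,  6.00e-02, -9.23e+01]), array([-0.4998, -0.5705,  0.0312]))
```

Emit:
{"method": "move_arm", "body": {"moves": [[0,0,-92.3,-0.5,-0.57,0,0],[0,0,-92.3,-0.5,-0.57,0,0],[0,0,-92.3,-0.5,-0.57,0,0],[0,0,-92.3,-0.5,-0.57,0,0],[0,0,-92.3,-0.5,-0.57,0,0],[0,0,-92.3,-0.5,-0.57,0,0],[0,0,-92.3,-0.5,-0.57,0,0],[0,0,-92.3,-0.5,-0.57,0,0],[0,0,-92.3,-0.5,-0.57,0,0],[0,0,-92.3,-0.5,-0.57,0,0]], "grip_force": 40}}

```text
clock: 1.1
position: [0.4495, -0.1621, 0.2313]
ee_rot: [0.992, 0.125, -0.0, 0.0]
ft_force: [1.6, -0.8, -0.2]
grip_width: -0.001
```

Run:
```python
from h import *
p=tabpos(20.4,.036,.035);print(p,tohand(*p,.12,20.4), manip.get_obs()["joint_velocities"].round(2))
```

```text
[0.58104213 0.05855346] (array([ 0.02,  0.01, -6.02]), array([ 0.1823, -0.1811,  0.1112])) [-0.56  0.21 -0.54 -0.18  0.13  0.01  0.37]
```

Emit:
{"method": "move_arm", "body": {"moves": [[0,0,-6,0.17,-0.17,0,0],[0,0,-6,0.17,-0.17,0,0],[0,0,-6,0.17,-0.17,0,0],[0,0,-6,0.17,-0.17,0,0],[0,0,-6,0.17,-0.17,0,0],[0,0,-6,0.17,-0.17,0.05,0],[0,0,-6,0.17,-0.17,0.1,0],[0,0,-6,0.17,-0.17,0.11,0],[0,0,-6,0.17,-0.17,0.11,0],[0,0,-6,0.17,-0.17,0.11,0]]}}

```text
clock: 2.1
position: [0.5739, 0.0422, 0.1236]
ee_rot: [0.985, 0.174, 0.001, 0.0]
ft_force: [0.2, 0.1, 1.3]
grip_width: -0.005
```

Run:
```python
from h import *
im={n:cams.camera(n) for n in("scene","top")}
a=cv2.resize(im["scene"][110:260,160:360],(800,600),interpolation=2); cv2.imwrite("pics/c1.png",a[:,:,::-1])
o=manip.get_obs(); print(o["position"],o["joint_velocities"].round(3),o["joint_pos"].round(2),o["ft_force"])
for t in (.035,.025):
  p=tabpos(20.4,.036,t);print(p,tohand(*p,.065,20.4))
```

```text
[0.57419234 0.04220577 0.12396189] [-0.001  0.     0.001  0.007  0.003 -0.004 -0.002] [ 0.43  0.39 -0.71  1.7   0.28  1.15 -0.01] [ 0.09048143 -0.02022512  1.52431456]
[0.58104213 0.05855346] (array([ 0.08, -0.21, -0.39]), array([ 0.0118, -0.0131,  0.059 ]))
[0.58452785 0.04918064] (array([ 0.08, -0.21, -0.39]), array([ 0.0119, -0.0031,  0.059 ]))
```

View pics/c1.png

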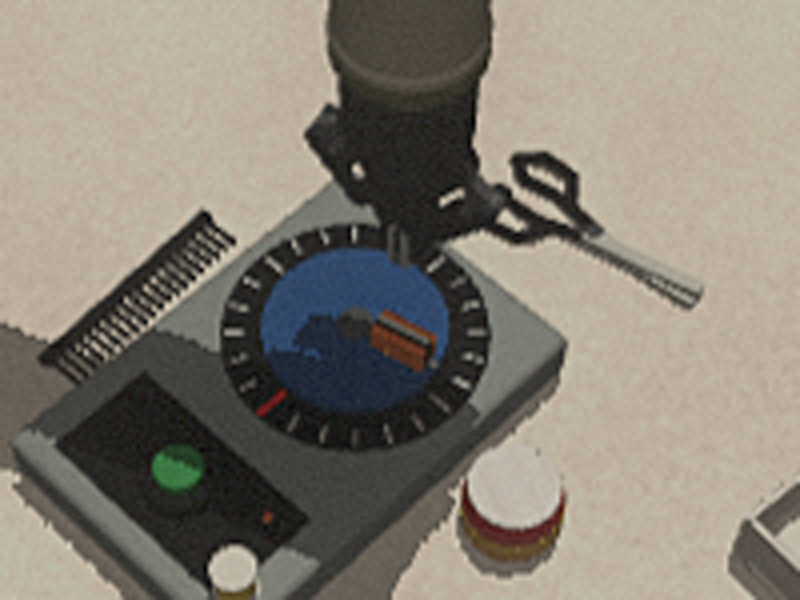

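The hand is above the far-left rim and the fingertips show at (398,248) in the crop. The tab at (405,340) is still untouched. Next I'll lower beside the tab.

Emit:
{"method": "move_arm", "body": {"moves": [[0,0,0,0.012,-0.015,0,0],[0,0,0,0.012,-0.015,0.015,0],[0,0,0,0.012,-0.015,0.03,0],[0,0,0,0.012,-0.015,0.045,0],[0,0,0,0.012,-0.015,0.055,0],[0,0,0,0.012,-0.015,0.058,0],[0,0,0,0.012,-0.015,0.058,0],[0,0,0,0.012,-0.015,0.058,0]]}}

```text
clock: 3.0
position: [0.5792, 0.0604, 0.0637]
ee_rot: [0.985, 0.174, 0.0, 0.0]
ft_force: [1.1, -0.0, -0.2]
grip_width: -0.002
```

```bash
cat >> h.py <<'E'
def st():
    o=manip.get_obs(); Rc=R.from_quat(o["ee_rot"]); X=Rc.as_matrix()[:,0]; psi=np.degrees(np.arctan2(X[1],X[0]))
    d=o["position"][:2]-AX; a=np.radians(psi); r=d@[np.cos(a),np.sin(a)]; t=d@[-np.sin(a),np.cos(a)]
    print("clk",o["clock"],"pos",o["position"].round(4),"psi",psi.round(2),"r,t",round(r,4),round(t,4),"F_tool",Rc.inv().apply(o["ft_force"]).round(2),"v",abs(o["joint_velocities"]).max().round(3)); return r,t,psi
def arc(r,t,ths,dy=0):
    for th in ths:
        a=np.radians(th); print([0,0,th,round(-r+r*np.cos(a)+(t-dy)*np.sin(a),4),round(t+r*np.sin(a)-(t-dy)*np.cos(a),4)])
E
python3 -c "
from h import *
r,t,p=st()"
```

```text
clk 3.0 pos [0.5792 0.0604 0.0637] psi 20.04 r,t 0.0346 0.0376 F_tool [0.99 0.39 0.19] v 0.008
```

Emit:
{"method": "move_arm", "body": {"moves": [[0,0,0,0.001,0.006,0,0],[0,0,0,0.001,0.012,0,0],[0,0,0,0.001,0.015,0,0],[0,0,0,0.001,0.018,0,0],[0,0,0,0.001,0.02,0,0],[0,0,0,0.001,0.02,0,0]]}}

```text
clock: 3.6
position: [0.5868, 0.0427, 0.0635]
ee_rot: [0.985, 0.174, 0.0, -0.0]
ft_force: [0.6, 3.0, 0.7]
grip_width: -0.001
```

```bash
python3 -c "
from h import *
r,t,p=st()
arc(r,t,range(8,73,8))"
```

```text
clk 3.6 pos [0.5868 0.0427 0.0635] psi 20.07 r,t 0.0357 0.0183 F_tool [ 1.61 -2.61 -0.74] v 0.006
[0, 0, 8, np.float64(0.0022), np.float64(0.0052)]
[0, 0, 16, np.float64(0.0037), np.float64(0.0106)]
[0, 0, 24, np.float64(0.0044), np.float64(0.0161)]
[0, 0, 32, np.float64(0.0043), np.float64(0.0217)]
[0, 0, 40, np.float64(0.0034), np.float64(0.0273)]
[0, 0, 48, np.float64(0.0018), np.float64(0.0326)]
[0, 0, 56, np.float64(-0.0006), np.float64(0.0377)]
[0, 0, 64, np.float64(-0.0036), np.float64(0.0424)]
[0, 0, 72, np.float64(-0.0073), np.float64(0.0466)]
```

```bash
python3 -c "
from h import *
arc(.0357,.0183,range(5,51,5))"
```

```text
[0, 0, 5, np.float64(0.0015), np.float64(0.0032)]
[0, 0, 10, np.float64(0.0026), np.float64(0.0065)]
[0, 0, 15, np.float64(0.0035), np.float64(0.0099)]
[0, 0, 20, np.float64(0.0041), np.float64(0.0133)]
[0, 0, 25, np.float64(0.0044), np.float64(0.0168)]
[0, 0, 30, np.float64(0.0044), np.float64(0.0203)]
[0, 0, 35, np.float64(0.004), np.float64(0.0238)]
[0, 0, 40, np.float64(0.0034), np.float64(0.0272)]
[0, 0, 45, np.float64(0.0025), np.float64(0.0306)]
[0, 0, 50, np.float64(0.0013), np.float64(0.0339)]
```

Emit:
{"method": "move_arm", "body": {"moves": [[0,0,5,0.0015,0.0032,0,0],[0,0,10,0.0026,0.0065,0,0],[0,0,15,0.0035,0.0099,0,0],[0,0,20,0.0041,0.0133,0,0],[0,0,25,0.0044,0.0168,0,0],[0,0,30,0.0044,0.0203,0,0],[0,0,35,0.004,0.0238,0,0],[0,0,40,0.0034,0.0272,0,0],[0,0,45,0.0025,0.0306,0,0],[0,0,50,0.0013,0.0339,0,0]]}}

```text
clock: 4.6
position: [0.5995, 0.0116, 0.0635]
ee_rot: [0.966, -0.26, -0.0, -0.0]
ft_force: [-0.2, 5.2, 0.7]
grip_width: -0.002
```

Run:
```python
from h import *
r,t,p=st()
im={n:cams.camera(n) for n in("scene","top")}
r,t,p=st()
a=cv2.resize(im["scene"][150:250,180:310],(520,400),interpolation=2); b=cv2.resize(im["top"][165:275,205:315],(400,400),interpolation=2)[:,:280]
cv2.imwrite("pics/c2.png",np.hstack([a,b])[:,:,::-1])
```

```text
clk 4.6 pos [0.5995 0.0116 0.0635] psi -30.11 r,t 0.0354 0.0187 F_tool [-2.73 -4.39 -0.65] v 0.743
clk 4.7 pos [0.5995 0.0109 0.0634] psi -30.03 r,t 0.0358 0.018 F_tool [-2.26 -2.52 -0.83] v 0.088
```

View pics/c2.png

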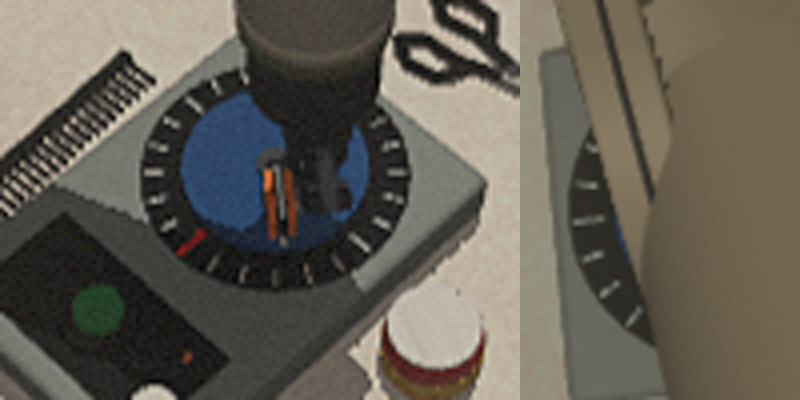

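The scene view shows the tab turning with the finger (tab at (278,200) in the left crop). The red line at (190,243) is still about 55° further on. I'll continue to about 9° short.

Emit:
{"method": "move_arm", "body": {"moves": [[0,0,5,0.0015,0.0032,0,0],[0,0,10,0.0026,0.0065,0,0],[0,0,15,0.0035,0.0099,0,0],[0,0,20,0.0041,0.0133,0,0],[0,0,25,0.0044,0.0168,0,0],[0,0,30,0.0044,0.0203,0,0],[0,0,35,0.004,0.0238,0,0],[0,0,40,0.0034,0.0272,0,0],[0,0,45,0.0025,0.0306,0,0],[0,0,45,0.0025,0.0306,0,0]]}}

```text
clock: 5.7
position: [0.5867, -0.0172, 0.0636]
ee_rot: [0.794, -0.608, 0.001, -0.0]
ft_force: [1.7, 1.3, 0.8]
grip_width: 0.001
```

Run:
```python
from h import *
r,t,p=st()
im={n:cams.camera(n) for n in("scene","top")}
for n in im: cv2.imwrite(f"pics/{n}3.png",im[n][:,:,::-1])
a=cv2.resize(im["scene"][160:240,200:300],(500,400),interpolation=2); b=cv2.resize(im["top"][165:275,205:315],(400,400),interpolation=2)[:,:300]
cv2.imwrite("pics/c3.png",np.hstack([a,b])[:,:,::-1])
for c,ar,m in blobs(im["scene"],(5,120,80),(20,255,255),(200,160,300,225)): P=plane("scene",c,.07); print(c,ar,ang(P),np.linalg.norm(P[:2]-AX))
```

```text
clk 5.7 pos [ 0.5867 -0.0172  0.0636] psi -74.9 r,t 0.0365 0.0183 F_tool [-0.82 -1.95 -0.82] v 0.084
```

View pics/c3.png

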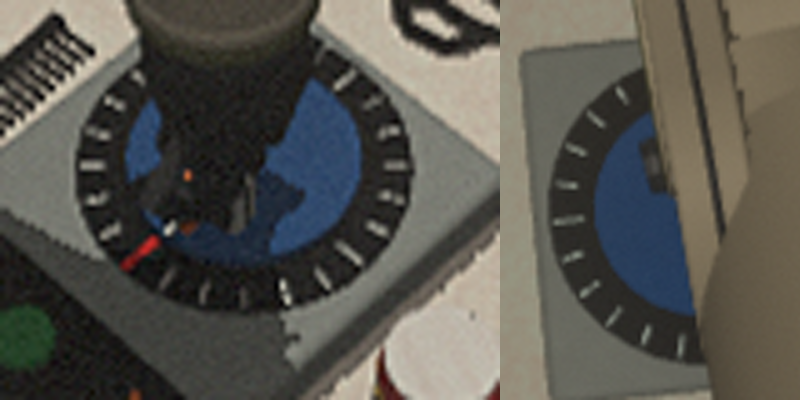

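Index end appears at crop (170,228), just short of the red line's inner end (155,240). I'll back off, lift and move the hand over toward the button side to clear the top camera's view.

Emit:
{"method": "move_arm", "body": {"moves": [[0,0,0,0,-0.01,0,0],[0,0,0,0,-0.02,0,0],[0,0,0,0,-0.02,-0.04,0],[0,0,0,0,-0.02,-0.08,0],[0,0,0,0.04,0,-0.1,0],[0,0,0,0.09,0.02,-0.1,0],[0,0,0,0.14,0.05,-0.1,0],[0,0,0,0.14,0.05,-0.1,0],[0,0,0,0.14,0.05,-0.1,0]]}}

```text
clock: 6.7
position: [0.5739, -0.1687, 0.163]
ee_rot: [0.792, -0.61, -0.0, 0.001]
ft_force: [0.0, 0.5, -0.4]
grip_width: 0.002
```

```bash
cat > look.py <<'E'
from h import *
import sys
k=sys.argv[1]; st()
im={n:cams.camera(n) for n in("scene","top")}
def pts(n,m,z): 
    ys,xs=np.nonzero(m); return np.array([plane(n,q,z)[:2] for q in zip(xs,ys)])
for n,I in im.items():
    cv2.imwrite(f"pics/{n}{k}.png",I[:,:,::-1])
    p=proj(n,[*AX,.056]).astype(int); w=48; box=(p[0]-w,p[1]-w,p[0]+w,p[1]+w)
    for nm,lo,hi,z in(("red",(0,150,70),(6,255,255),.047),("orange",(7,110,60),(20,255,255),.076)):
        for c,a,m in blobs(I,lo,hi,box,6): P=plane(n,c,z); print(n,nm,c,a,"ang",ang(P).round(2),"r",np.linalg.norm(P[:2]-AX).round(4))
    # white pixels on tab top / index
    hsv=cv2.cvtColor(I,cv2.COLOR_RGB2HSV); 
    P=[plane(n,(x,y),.079) for y in range(box[1],box[3]) for x in range(box[0],box[2]) if hsv[y,x,1]<70 and hsv[y,x,2]>115]
    P=np.array([q for q in P if .018<np.linalg.norm(q[:2]-AX)<.052]); print(n,"white",len(P),[ang(P.mean(0)).round(2),np.linalg.norm(P.mean(0)[:2]-AX).round(3)] if len(P) else "")
a=cv2.resize(im["scene"][160:240,200:300],(400,400),interpolation=2); b=cv2.resize(im["top"][165:275,205:315],(400,400),interpolation=2)
cv2.imwrite(f"pics/c{k}.png",np.hstack([a,b])[:,:,::-1])
E
python3 look.py 4
```

```text
clk 6.7 pos [ 0.5739 -0.1687  0.163 ] psi -75.2 r,t 0.1796 -0.0326 F_tool [-0.45 -0.13  0.43] v 0.057
scene red [227.2 210.5] 20 ang -84.57 r 0.0743
scene orange [236.3 195.7] 24 ang -86.88 r 0.0403
scene orange [241.  198.8] 73 ang -65.82 r 0.0404Traceback (most recent call last):
  File "look.py", line 14, in <module>
    P=[plane(n,(x,y),.079) for y in range(box[1],box[3]) for x in range(box[0],box[2]) if hsv[y,x,1]<70 and hsv[y,x,2]>115]
       ~~~~~^^^^^^^^^^^^^^
  File "h.py", line 8, in plane
    o,d=ray(n,px); return o+d*(z-o[2])/d[2]
        ~~~^^^^^^
  File "h.py", line 5, in ray
    p=cams.camera_params(n); d=np.array([(px[0]-p["cx"])/p["fx"],-(px[1]-p["cy"])/p["fy"],-1.])
ValueError: time passes only in moves, steps and waits
```

Too many camera_params calls; I'll cache them.

```bash
sed -i 's/^def ray/import functools\ncp=functools.cache(lambda n: cams.camera_params(n))\ndef ray/; s/p=cams.camera_params(n);/p=cp(n);/' h.py; python3 look.py 4
```

```text
clk 6.8 pos [ 0.575  -0.1642  0.1631] psi -74.89 r,t 0.1753 -0.0313 F_tool [-1.19 -0.1   0.36] v 0.022
scene red [227.5 210.4] 19 ang -84.32 r 0.0736
scene orange [236.3 195.7] 24 ang -86.88 r 0.0403
scene orange [241.1 198.8] 72 ang -65.51 r 0.0403
scene white 19 [np.float64(-90.18), np.float64(0.028)]
top red [296.9 217.3] 32 ang -83.41 r 0.0732
top orange [277.4 213.9] 58 ang -68.53 r 0.0344
top orange [278.7 219.8] 69 ang -88.06 r 0.0345
top white 35 [np.float64(-77.6), np.float64(0.035)]
```

View pics/c4.png

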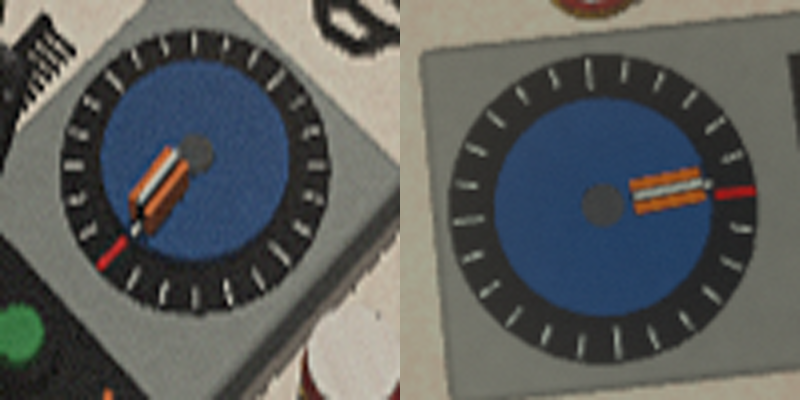

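```bash
cat > ang.py <<'E'
from h import *
def measure(k):
  for n in("scene","top"):
    I=cv2.imread(f"pics/{n}{k}.png")[:,:,::-1].astype(np.float32)
    p=proj(n,[*AX,.056]).astype(int); w=50
    m=max(blobs(I.astype(np.uint8),(100,90,40),(130,255,255),(p[0]-w,p[1]-w,p[0]+w,p[1]+w)),key=lambda b:b[1])[2]
    h=cv2.convexHull(max(cv2.findContours(m.astype(np.uint8),0,2)[0],key=len))
    C,ax,_=cv2.fitEllipse(np.array([plane(n,q[0],.056)[:2] for q in h],np.float32)); C=np.array(C)
    A=np.arange(-110,-55,.5); f=lambda r,z:cv2.remap(I,np.float32([proj(n,[*(C+r*np.array([np.cos(np.radians(a)),np.sin(np.radians(a))])),z]) for a in A])[None],None,1)[0]
    cen=lambda s:(lambda v:(A*v).sum()/v.sum())(np.clip(s-(.5*s.max()+.5*np.median(s)),0,None))
    print(k,n,"C",C.round(4),np.round(ax,3),"index",[cen(f(r,.056)[:,0]).round(1) for r in(.0565,.058,.0595)],"tabtop",[cen(f(r,.079)[:,2]).round(1) for r in(.024,.03,.036,.042,.048)],"red",[cen((lambda s:s[:,0]-s[:,1])(f(r,.047))).round(1) for r in(.066,.072,.078)])
if __name__=="__main__":
    import sys; measure(sys.argv[1])
E
python3 ang.py 4; python3 -c "
from h import *
p=tabpos(-75,.0365,.035);print(p,tohand(*p,.163,-78))"
```

```text
4 scene C [0.5604 0.0119] [0.118 0.123] index [np.float64(-80.8), np.float64(-80.4), np.float64(-79.8)] tabtop [np.float64(-83.3), np.float64(-81.9), np.float64(-81.8), np.float64(-81.1), np.float64(-80.5)] red [np.float64(-85.3), np.float64(-85.2), np.float64(-85.2)]
4 top C [0.5596 0.0139] [0.119 0.12 ] index [np.float64(-79.4), np.float64(-78.5), np.float64(-78.3)] tabtop [np.float64(-79.9), np.float64(-78.4), np.float64(-78.7), np.float64(-78.3), np.float64(-78.3)] red [np.float64(-84.0), np.float64(-83.7), np.float64(-83.6)]
[ 0.6027543  -0.01299763] (array([-0.01,  0.05,  3.22]), array([-0.1377, -0.0661,  0.0003]))
```

```bash
python3 -c "
from h import *
st()
for z in (.163,.064):
  p=tabpos(-80,.0365,.036);print(p,tohand(*p,z,-80))"
```

```text
clk 6.9 pos [ 0.5751 -0.1632  0.1632] psi -74.78 r,t 0.1743 -0.0312 F_tool [0.23 0.61 0.08] v 0.004
[ 0.60129124 -0.01649415] (array([-0.01,  0.05,  5.22]), array([-0.1347, -0.0638,  0.0003]))
[ 0.60129124 -0.01649415] (array([-0.01,  0.05,  5.22]), array([-0.1346, -0.0637,  0.0993]))
```

Emit:
{"method": "move_arm", "body": {"moves": [[0,0,5.2,-0.04,-0.02,0,0],[0,0,5.2,-0.09,-0.045,0,0],[0,0,5.2,-0.135,-0.064,0,0],[0,0,5.2,-0.135,-0.064,0,0],[0,0,5.2,-0.135,-0.064,0.03,0],[0,0,5.2,-0.135,-0.064,0.06,0],[0,0,5.2,-0.135,-0.064,0.085,0],[0,0,5.2,-0.135,-0.064,0.099,0],[0,0,5.2,-0.135,-0.064,0.099,0],[0,0,5.2,-0.135,-0.064,0.099,0]]}}

```text
clock: 7.9
position: [0.6018, -0.0178, 0.0652]
ee_rot: [0.765, -0.644, 0.0, -0.0]
ft_force: [0.6, 0.6, 0.2]
grip_width: -0.003
```

```bash
python3 -c "
from h import *
st()
p=tabpos(-80,.0365,.0183);print(p,tohand(*p,.064,-80))"
```

```text
clk 7.9 pos [ 0.6018 -0.0178  0.0652] psi -80.11 r,t 0.0378 0.0363 F_tool [-0.44 -0.68 -0.25] v 0.016
[ 0.58386014 -0.01956772] (array([-0.05,  0.  , -0.11]), array([-0.0013,  0.0179,  0.0012]))
```

Emit:
{"method": "move_arm", "body": {"moves": [[0,0,0,-0.001,0.005,0.001,0],[0,0,0,-0.001,0.01,0.001,0],[0,0,0,-0.001,0.0125,0.001,0],[0,0,0,-0.001,0.0145,0.001,0],[0,0,0,-0.001,0.016,0.001,0],[0,0,0,-0.001,0.017,0.001,0],[0,0,0,-0.001,0.0175,0.001,0],[0,0,0,-0.001,0.0175,0.001,0],[0,0,0,-0.001,0.0175,0.001,0]]}}

```text
clock: 8.8
position: [0.5845, -0.0208, 0.0638]
ee_rot: [0.765, -0.644, 0.001, -0.0]
ft_force: [4.9, -3.2, 2.4]
grip_width: -0.001
```

```bash
python3 -c "
from h import *
st()"
```

```text
clk 8.8 pos [ 0.5845 -0.0208  0.0638] psi -80.18 r,t 0.0378 0.0189 F_tool [ 3.96 -4.31 -2.4 ] v 0.003
```

Contact and a small push. I'll back off, move over toward the button and check.

Emit:
{"method": "move_arm", "body": {"moves": [[0,0,0,0,-0.01,0,0],[0,0,0,0,-0.02,0,0],[0,0,0,0,-0.02,-0.04,0],[0,0,0,0,-0.02,-0.08,0],[0,0,0,0.04,0,-0.1,0],[0,0,0,0.09,0.02,-0.1,0],[0,0,0,0.135,0.035,-0.1,0],[0,0,0,0.135,0.035,-0.1,0],[0,0,0,0.135,0.035,-0.1,0]]}}

```text
clock: 9.7
position: [0.5722, -0.1605, 0.1628]
ee_rot: [0.764, -0.645, -0.001, 0.0]
ft_force: [0.7, 0.4, -0.0]
grip_width: -0.001
```

```bash
python3 look.py 5; python3 ang.py 5
```

```text
clk 9.7 pos [ 0.5722 -0.1605  0.1628] psi -80.31 r,t 0.1733 -0.0167 F_tool [-0.23 -0.79  0.03] v 0.047
scene red [227.2 210.5] 19 ang -84.57 r 0.0743
scene orange [235.7 194.5] 25 ang -92.19 r 0.0392
scene orange [240.3 198.1] 75 ang -69.4 r 0.0395
scene white 19 [np.float64(-93.18), np.float64(0.029)]
top red [297.  217.5] 33 ang -83.74 r 0.0733
top orange [278. 215.] 55 ang -72.49 r 0.0347
top orange [278.8 221. ] 66 ang -91.9 r 0.0346
top white 33 [np.float64(-81.86), np.float64(0.035)]
5 scene C [0.5599 0.0117] [0.118 0.122] index [np.float64(-84.0), np.float64(-83.6), np.float64(-82.8)] tabtop [np.float64(-85.8), np.float64(-85.1), np.float64(-83.9), np.float64(-84.4), np.float64(-84.1)] red [np.float64(-84.9), np.float64(-84.9), np.float64(-84.9)]
5 top C [0.5594 0.014 ] [0.119 0.119] index [np.float64(-80.4), np.float64(-82.6), np.float64(-82.8)] tabtop [np.float64(-82.2), np.float64(-82.2), np.float64(-82.3), np.float64(-82.3), np.float64(-82.1)] red [np.float64(-83.9), np.float64(-83.6), np.float64(-83.6)]
```

View pics/c5.png

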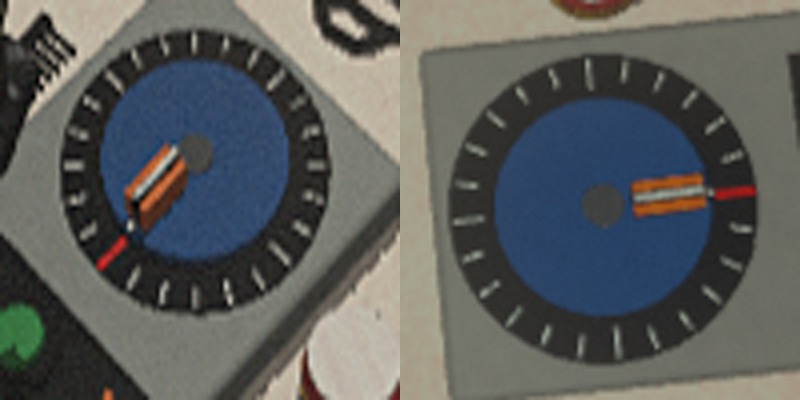

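The index is about 1.2° short of the red line in both views: crop (711,192) vs. red (735,193) in the top view. I'll retrace the same path and push about 0.9 mm deeper.

Emit:
{"method": "move_arm", "body": {"moves": [[0,0,0,-0.045,-0.015,0,0],[0,0,0,-0.095,-0.035,0,0],[0,0,0,-0.135,-0.055,0,0],[0,0,0,-0.135,-0.055,0.03,0],[0,0,0,-0.135,-0.055,0.06,0],[0,0,0,-0.135,-0.055,0.085,0],[0,0,0,-0.135,-0.055,0.1,0],[0,0,0,-0.135,-0.055,0.1,0],[0,0,0,-0.135,-0.048,0.1,0],[0,0,0,-0.135,-0.042,0.1,0]]}}

```text
clock: 10.8
position: [0.591, -0.019, 0.0647]
ee_rot: [0.765, -0.644, 0.001, -0.001]
ft_force: [-0.3, 0.5, 0.5]
grip_width: 0.001
```

Emit:
{"method": "move_arm", "body": {"moves": [[0,0,0,0,0.003,0,0],[0,0,0,0,0.005,0,0],[0,0,0,0,0.006,0,0],[0,0,0,0,0.007,0,0],[0,0,0,0,0.0075,0,0],[0,0,0,0,0.0079,0,0],[0,0,0,0,0.0079,0,0],[0,0,0,0,0.0079,0,0]]}}

```text
clock: 11.6
position: [0.5835, -0.0208, 0.0637]
ee_rot: [0.765, -0.644, 0.001, -0.0]
ft_force: [5.0, -1.4, 3.3]
grip_width: -0.005
```

```bash
python3 -c "
from h import *
st()"
```

```text
clk 11.6 pos [ 0.5835 -0.0208  0.0637] psi -80.17 r,t 0.0376 0.0178 F_tool [ 2.21 -4.67 -3.3 ] v 0.002
```

Emit:
{"method": "move_arm", "body": {"moves": [[0,0,0,0,-0.01,0,0],[0,0,0,0,-0.02,0,0],[0,0,0,0,-0.02,-0.04,0],[0,0,0,0,-0.02,-0.08,0],[0,0,0,0.04,0,-0.1,0],[0,0,0,0.09,0.02,-0.1,0],[0,0,0,0.135,0.035,-0.1,0],[0,0,0,0.135,0.035,-0.1,0],[0,0,0,0.135,0.035,-0.1,0]]}}

```text
clock: 12.5
position: [0.5712, -0.1607, 0.1627]
ee_rot: [0.764, -0.645, -0.001, 0.0]
ft_force: [0.0, -0.0, 0.6]
grip_width: -0.0
```

```bash
python3 look.py 6; python3 ang.py 6
```

```text
clk 12.5 pos [ 0.5712 -0.1607  0.1627] psi -80.32 r,t 0.1734 -0.0178 F_tool [ 0.06 -0.03 -0.59] v 0.047
scene red [227.5 210.1] 22 ang -84.81 r 0.073
scene orange [235.5 194. ] 23 ang -94.38 r 0.0388
scene orange [240.  197.7] 75 ang -71.22 r 0.0389
scene white 21 [np.float64(-93.78), np.float64(0.03)]
top red [297.  217.5] 35 ang -83.74 r 0.0733
top orange [278.4 215.5] 57 ang -74.37 r 0.0352
top orange [278.6 221.7] 66 ang -94.17 r 0.0343
top white 34 [np.float64(-83.75), np.float64(0.034)]
6 scene C [0.5598 0.012 ] [0.118 0.123] index [np.float64(-86.7), np.float64(-85.9), np.float64(-85.4)] tabtop [np.float64(-86.3), np.float64(-88.8), np.float64(-86.9), np.float64(-85.6), np.float64(-84.7)] red [np.float64(-84.8), np.float64(-84.8), np.float64(-84.8)]
6 top C [0.5594 0.014 ] [0.119 0.119] index [np.float64(-81.4), np.float64(-84.4), np.float64(-84.6)] tabtop [np.float64(-83.8), np.float64(-83.8), np.float64(-84.1), np.float64(-83.8), np.float64(-84.2)] red [np.float64(-83.9), np.float64(-83.6), np.float64(-83.6)]
```

View pics/c6.png

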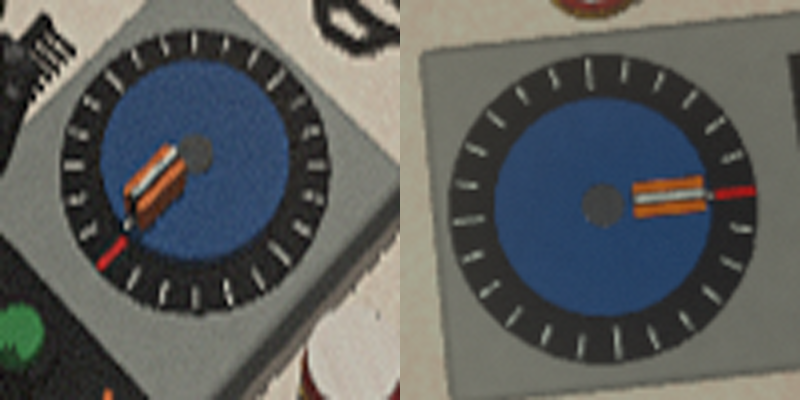

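The index now sits within about 0.6° (0.6 mm at the rim) of the red line: top view index (711,195) vs. red (735,193). That is aligned and at rest, so next is the button.

```bash
python3 -c "
from h import *
st(); print(tohand(.575,-.1355,.075,-80.3))"
```

```text
clk 12.6 pos [ 0.5718 -0.1578  0.1628] psi -80.06 r,t 0.1706 -0.0174 F_tool [-0.84  0.43 -0.18] v 0.012
(array([0.04, 0.08, 0.24]), array([-0.0213, -0.007 ,  0.0879]))
```

Emit:
{"method": "move_arm", "body": {"moves": [[0,0,0,-0.02,-0.007,0,0],[0,0,0,-0.02,-0.007,0,0],[0,0,0,-0.02,-0.007,0.03,0],[0,0,0,-0.02,-0.007,0.06,0],[0,0,0,-0.02,-0.007,0.08,0],[0,0,0,-0.02,-0.007,0.088,0],[0,0,0,-0.02,-0.007,0.088,0],[0,0,0,-0.02,-0.007,0.088,0]]}}

```text
clock: 13.4
position: [0.5757, -0.1383, 0.0764]
ee_rot: [0.765, -0.644, 0.001, -0.0]
ft_force: [-0.2, -0.0, 0.1]
grip_width: -0.001
```

```bash
python3 -c "
from h import *
st(); print(tohand(.575,-.1355,.06,-80.3))
a=cams.camera('scene')[195:255,170:250]; cv2.imwrite('pics/c7.png',cv2.resize(a,(640,480),interpolation=2)[:,:,::-1])"
```

```text
clk 13.4 pos [ 0.5757 -0.1383  0.0764] psi -80.12 r,t 0.152 -0.01 F_tool [-0.02  0.15 -0.05] v 0.012
(array([-0.07, -0.02,  0.18]), array([-0.0029,  0.0003,  0.0164]))
```

View pics/c7.png

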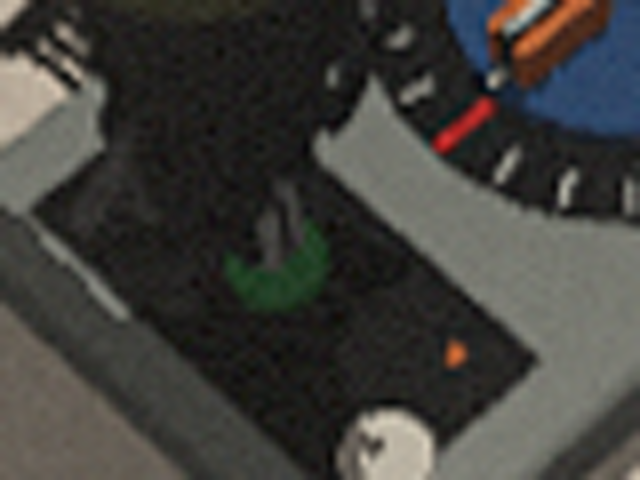

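The fingertips are right over the button at crop (278,265), and the index at (498,75) runs into the red line. Now I'll press in small steps.

Emit:
{"method": "move_arm", "body": {"moves": [[0,0,0,-0.003,0,0.003,0],[0,0,0,-0.003,0,0.006,0],[0,0,0,-0.003,0,0.009,0],[0,0,0,-0.003,0,0.012,0],[0,0,0,-0.003,0,0.014,0],[0,0,0,-0.003,0,0.014,0]]}}

```text
clock: 14.05
position: [0.5746, -0.1356, 0.0614]
ee_rot: [0.765, -0.644, 0.0, -0.0]
ft_force: [-0.3, 0.9, 4.7]
grip_width: 0.002
```

```bash
python3 -c "
from h import *
st()"
```

```text
clk 14.05 pos [ 0.5746 -0.1356  0.0614] psi -80.16 r,t 0.1492 -0.0105 F_tool [-0.96  0.15 -4.72] v 0.007
```

Emit:
{"method": "move_arm", "body": {"moves": [[0,0,0,0,0,0.001,0],[0,0,0,0,0,0.002,0],[0,0,0,0,0,0.003,0],[0,0,0,0,0,0.004,0],[0,0,0,0,0,0.004,0],[0,0,0,0,0,0.004,0]]}}

```text
clock: 14.65
position: [0.5749, -0.1356, 0.0607]
ee_rot: [0.765, -0.644, 0.001, -0.0]
ft_force: [-13.9, 4.1, 34.0]
grip_width: -0.001
```

```bash
python3 -c "
from h import *
st()"
```

```text
clk 14.65 pos [ 0.5749 -0.1356  0.0607] psi -80.17 r,t 0.1493 -0.0103 F_tool [ -6.39  12.98 -34.04] v 0.003
```

Bottomed out: force rose to 34 N with no further travel. Releasing and moving clear.

Emit:
{"method": "move_arm", "body": {"moves": [[0,0,0,0,0,-0.003,0],[0,0,0,0,0,-0.01,0],[0,0,0,0,0,-0.04,0],[0,0,0,0,0,-0.08,0],[0,0,0,0,0,-0.12,0],[0,0,0,0.03,0,-0.15,0],[0,0,0,0.03,0.05,-0.15,0],[0,0,0,0.03,0.05,-0.15,0],[0,0,0,0.03,0.05,-0.15,0]]}}

```text
clock: 15.55
position: [0.5292, -0.1744, 0.2071]
ee_rot: [0.765, -0.644, -0.0, 0.0]
ft_force: [0.1, 0.5, 0.3]
grip_width: -0.002
```

```bash
python3 look.py 8; python3 ang.py 8
python3 - <<'E'
from h import *
for n in("scene","top"):
    a,b=[cv2.imread(f"pics/{n}{k}.png")[:,:,::-1].copy() for k in "08"]
    for lab,I in(("before",a),("after",b)):
        print(n,lab,"green",[(c.tolist(),int(s)) for c,s,m in blobs(I,(45,100,50),(85,255,255),(150,150,420,300),20)])
I=np.hstack([cv2.imread("pics/scene8.png")[130:350,140:360],cv2.imread("pics/top8.png")[80:300,150:430]]); cv2.imwrite("pics/c9.png",cv2.resize(I,(800,352),interpolation=2))
E
```

```text
clk 15.55 pos [ 0.5292 -0.1744  0.2071] psi -80.25 r,t 0.1798 -0.0616 F_tool [-0.49 -0.21 -0.26] v 0.038
scene red [227.2 210.4] 21 ang -84.73 r 0.0741
scene orange [235.8 193.6] 23 ang -95.21 r 0.0375
scene orange [239.9 197.9] 78 ang -71.06 r 0.0395
scene white 20 [np.float64(-94.2), np.float64(0.03)]
top red [297.  217.4] 33 ang -83.58 r 0.0733
top orange [278.4 215.5] 57 ang -74.37 r 0.0352
top orange [278.6 221.7] 66 ang -94.17 r 0.0343
top white 32 [np.float64(-83.56), np.float64(0.035)]
8 scene C [0.5598 0.0119] [0.118 0.122] index [np.float64(-86.6), np.float64(-85.9), np.float64(-85.4)] tabtop [np.float64(-86.0), np.float64(-89.5), np.float64(-86.9), np.float64(-85.7), np.float64(-85.5)] red [np.float64(-84.9), np.float64(-84.8), np.float64(-84.8)]
8 top C [0.5594 0.014 ] [0.119 0.119] index [np.float64(-81.6), np.float64(-84.4), np.float64(-84.5)] tabtop [np.float64(-83.7), np.float64(-83.7), np.float64(-84.1), np.float64(-83.8), np.float64(-84.2)] red [np.float64(-83.9), np.float64(-83.6), np.float64(-83.6)]
scene before green [([415.2, 203.0], 89), ([204.0, 226.4], 123), ([161.6, 267.7], 160), ([175.5, 282.1], 35)]
scene after green [([415.2, 203.0], 88), ([204.1, 226.3], 124), ([160.5, 267.3], 46)]
top before green [([388.0, 207.7], 82), ([406.6, 199.0], 278), ([336.3, 212.8], 207)]
top after green [([405.6, 196.1], 135), ([336.3, 212.8], 207)]
```

View pics/c9.png

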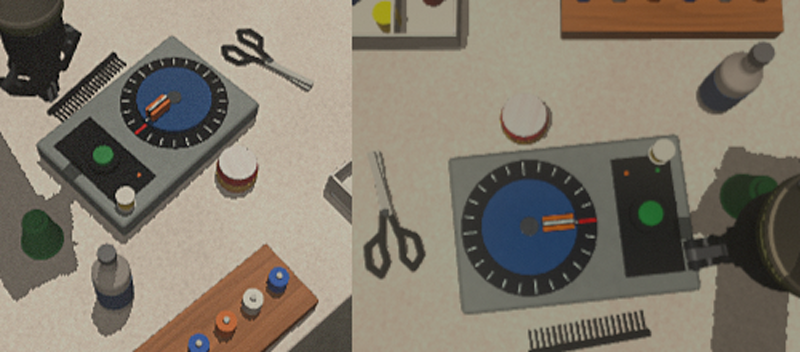

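The final views show the dial mark on the red line. The button is back up at its original pixel positions (204,226) and (336,213), the bystanders look undisturbed and the arm is clear.

```bash
python3 -c "
from workcell import manip
print(manip.hand_in())"
```

```text
the job is handed in; nothing more can be done
None
```

The dial's index is set on the red line, the green button has been pressed and has sprung back, and the job is handed in at about 15.6 s on the robot's clock.

- **Dial:** I pushed the tab's anticlockwise-side face round by about 105° with the shut fingertips. Two checked fine pushes finished it, and the tab was never pinched.
- **Alignment:** The last pictures put the index 0.3–1° past the red line. The top view reads about 0.8–0.9° at the index mark and 0.3° along the tab's white line. The scene view reads about 1° at the index mark. I judged this aligned and left it there.
- **Button:** I pressed it only after that. It bottomed out, with the force rising to 34 N and no further travel. Afterwards it was back at its original place in both pictures, and the dial had not moved.
- **Surroundings:** By eye, the bystanders were where they started. The cone was in the arm's shadow and partly hidden in the top view, so I checked it only in the scene view. The arm ended clear, with no contact force.

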